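Clamp the sharpening stone until the torque knob clicks

ROBOT

A 6-joint arm with a two-finger parallel gripper is mounted at the origin on a cart in front of the work surface, level with it; the furniture and walls round the work are solid. World frame = base frame: x ahead of the robot, y to its left, z up, the work surface at z = 0. Lengths are in m, angles in rad, forces in N, time in s.
With the tool pointing down it reaches from about 0.3 to 0.775 m from the base axis. Payload 14.6 kg.
Tool frame: the origin (TCP) lies at the very end of the fingers, on their centre line; the grasp point (between the pads) lies 19 mm behind it; z points along the fingers, y is the line along which they close (so a half turn about z gives the same grasp; the last joint's range is limited). The gripper opens to 94 mm and grips with 3 to 60 N. Pads are 16 mm wide; open, the fingers measure 119 mm over their backs; the gripper's body (75 mm by 177 mm) begins 78 mm behind the grasp point.
Start: joints at [-1.297, 0.3, 1.521, -0, 1.321, -0.067], TCP at [0.184, -0.518, 0.205] pointing down, gripper open.
Joint ranges: [-3.03, 3.03], [-0.79, 2.21], [0.23, 2.52], [-1.04, 4.18], [0, 3.07], [-2.55, 2.55]. Speed limits (rad/s): [2.22, 2.22, 2.57, 3.14, 3.14, 3.14].

INTERFACE

Orientations are given as [roll, pitch, yaw] about the fixed x, y, z axes, in that order (R = Rz(yaw) Ry(pitch) Rx(roll)).
In Python, from station import env gives the robot as it stands.
- The arm moves only by the shell command python3 -m inch 'ROWS' [FORCE]. ROWS is JSON, a list of rows, each a list of 3 entries, a list of its own where there are three numbers: the shift along the tool's x, y, z in mm, then the turn, a rotation vector about the tool's x, y, z in degrees, then the finger opening in mm, from 0 to 94. A call has exactly 10 rows; each row is the pose to reach, as a shift and turn from the pose commanded when the call began, along the tool's axes at that moment; what a row does not reach only later rows make up. A row lasts 1/12 s, in which the tool goes at most 41.7 mm and 7.16 degrees, less where a joint would pass 70% of its speed; a pose out of reach is approached as far as the arm can. A call with a gripper value outside its range is refused whole. The fingers move at their own pace and stop on an object; FORCE is the grip in N (left out, the last holds). Time passes only in rows, so rows that repeat a pose let the fingers close, or fill a call up. It gives the time, the measured TCP pose, the force, the opening and the grip force at its end, in the units of the state.
- env.read_state(): the state, without advancing time (a new reading comes with each control period).
- env.camera(name): name is "side" or "top"; returns a dict with "frame" (384x512x3 uint8, red, green, blue), "fx", "fy", "cx", "cy" (pixels), "k1" (the pictures are not rectified: a ray, as slopes to the right and down, at radius r is drawn at 1 + k1 r^2 times it, then the intrinsics apply), "rvec" (rotation vector, rad) and "tvec" (3), from world to camera coordinates, as OpenCV has them. Camera axes: x right, y down, z forward; pixel columns grow to the right and rows downward; lengths in m; the calibration is good to about 2 mm. A picture is of the moment at which its call begins. There is no depth.
- env.hand_in(): hands the job in; it is judged then, once.
The state is a dict: "t": time; "joints": joint angles; "dq": joint speeds; "joint_torque": joint torques, N m; "tcp_pos": TCP position; "eef_rot": TCP orientation; "force": force on the tool from outside, world axes, zero at the start; "torque": the same for the moment, N m; "finger_gap": finger opening in m; "gripper_force": force on a finger pad.
Only numpy, scipy, OpenCV 4.12 (cv2) and the standard library are available. Lean on these libraries where they do the work, as an engineer would, in place of code of your own. Each camera call takes 0.05 s, during which the arm holds its last target. There are 200 camera calls.

TASK

Lay the sharpening stone flat in its holder, lengthwise between the end stop and the jaw, without pressing it down hard. Then turn the holder's knob clockwise until it slips and clicks, and stop at once: one click is right, two are allowed, a third is too many. Leave the stone clamped and let go of everything, and do not disturb the salt shaker or the small dish beside the work.

Things in the scene. Friction and masses are not known exactly. Their poses are not given: they have to be found in the camera images.
- stone: Loose sharpening stone, 140 x 48 x 28 mm, 0.3 to 0.5 kg, dark grey layer below, pale layer above; lies flat on the left-hand table (1 mm higher); pick it up across its 48 mm width. Origin: centre of its underside; x along the 140 mm, y along the 48 mm, z up. Either end may face the end stop.
- holder: Stone holder, fixed to the table: steel rail 236 x 44 mm, a fixed black end stop at one end, a moving jaw and a black housing with a grey wing knob at the other. Origin: on the table under the rail's middle; x along the rail from end stop to knob, y across, z up. Housing: x 70 to 118 mm, y -29 to 29 mm, top at z = 37 mm (steel collar in its middle to 41 mm).
- seat: Rubber seat on the rail on which the stone lies, 140 x 40 x 2 mm, its top 12 mm above the table. Origin: centre of its underside (holder x = -26 mm, y = 0).
- end_stop: Fixed end stop, 56 mm wide, 16 mm thick, top 32 mm above the table. Origin: on its face towards the jaw, mid-width, 10 mm above the table (holder x = -100 mm).
- knob_top (a point): Middle of the wing knob's top, 76 mm above the table, on its upright axis (holder x = 94 mm, y = 0). The wing is 44 mm long (own x), 12 mm thick (own y: grip across this) and spans z = 48 to 76 mm; below it a round skirt 32 mm wide, z = 44 to 50 mm. Clockwise from above tightens: about 1 to 2 rad until the stone is tight. It stays where it is left; turning back loosens.
- pin_top (a point): Top of a 6 mm steel pin in the knob's middle, 0.5 mm proud of the wing, that rises 0.4 mm per click: too fine for one measurement. The knob runs free with 0.12 N m or less; when the stone is tight the torque climbs within about 0.2 rad to 0.25-0.38 N m, then falls by 0.1 N m or more as it clicks, and again every 20 degrees (one click). Stopped there, the stone stays clamped with 10 to 25 N.
- salt_shaker: Bystander: salt shaker, 44 mm wide, 90 mm high, beyond the holder. Origin: centre of its underside.
- side_dish: Bystander: small dish with a green topping, 90 mm wide, 21 mm high, beyond the stone. Origin: centre of its underside.
- stone_home (a point): Fixed point of the holder where the centre of a clamped stone's underside lies (holder x = -30 mm, y = 0, z = 12 mm), x along the rail towards the knob. The jaw (56 mm wide, 12 mm thick, top 31 mm above the table) starts 5 to 10 mm farther from the end stop than the stone is long, differently each time; tightening drives it to the end stop and slides the stone home.

How it is judged:
On the way, in this order (a step that is already met when the one before it is completed fails the run):
1. the stone lies flat in the holder, between end stop and jaw, let go, before the limiter has slipped (x of stone in the frame of holder between -0.032 and -0.018 m and y of stone in the frame of holder between -0.01 and 0.01 m and height (world z) of stone below 0.0145 m and angle between stone's own z axis and vertical below 0.05 rad and angle between the x axis of stone and the x axis of holder, either way round below 0.15 rad and contact force between the fingers and stone below 0.2 N and z of pin_top in the frame of holder below 0.0766 m), for 0.2 s.
2. the knob has clicked with the stone clamped against the end stop (z of pin_top in the frame of holder above 0.07668 m and contact force between stone and end_stop above 8 N), for 0.1 s.
At the end, for the whole second after the job is handed in: Stone flat on the seat (underside below 14.5 mm, tilt under 0.05 rad), within 10 mm of the middle across, 0.06 rad of parallel and 3 mm of the clamped place, at rest, pressed on the end stop with over 8 N; the knob has clicked once or twice (0.45 to 2.65 clicks of slip) (all of step 2 and x of stone in the frame of holder between -0.033 and -0.027 m and y of stone in the frame of holder between -0.01 and 0.01 m and height (world z) of stone below 0.0145 m and angle between stone's own z axis and vertical below 0.05 rad and angle between the x axis of stone and the x axis of holder, either way round below 0.06 rad and z of pin_top in the frame of holder below 0.07756 m and linear speed of stone below 0.01 m/s); the robot touches nothing.
It fails at once if the knob was turned into a third click (z of pin_top in the frame of holder above 0.07756 m).
It fails at once if the stone was pressed down on the seat with more than 40 N (contact force between stone and seat above 40 N).
It fails at once if a bystander was moved by more than 20 mm (distance of any of salt_shaker, side_dish from where it was at the start of the episode above 0.02 m).
It also fails if it takes over 70 s, if anything falls off the work surface, if the arm or the gripper's body presses on something with over 40 N, if the wrist force passes 120 N, or if a joint passes its speed limit or range.

## Working session

There is one attempt and no reset: what is moved stays moved. The work goes in short steps, Python scripts to look and compute and a shell command to move; the robot and the scene stay as the last step left them, time stands still between calls to the robot, and variables do not carry over. Pictures are saved under pics/ and viewed, at most 10 in all, crops included, and the job is handed in when it is done.

```bash
ls; mkdir -p pics; cat > h.py <<'E'
import numpy as np, cv2
from scipy.spatial.transform import Rotation as R
from station import env
def cam(n):
    c=env.camera(n); c['R']=cv2.Rodrigues(np.array(c['rvec'],float))[0]; c['t']=np.array(c['tvec'],float).ravel(); return c
def ray(c,u,v):
    p=np.array([(u-c['cx'])/c['fx'],(v-c['cy'])/c['fy']]); q=p.copy()
    for _ in range(20): q=p/(1+c['k1']*(q@q))
    d=c['R'].T@np.array([q[0],q[1],1]); return -c['R'].T@c['t'],d
def onz(c,u,v,z):
    o,d=ray(c,u,v); return o+d*(z-o[2])/d[2]
def proj(c,P):
    x=c['R']@np.array(P,float)+c['t']; q=x[:2]/x[2]; q=q*(1+c['k1']*(q@q))
    return np.array([q[0]*c['fx']+c['cx'],q[1]*c['fy']+c['cy']])
def save(c,name,s=1.5):
    cv2.imwrite('pics/'+name,cv2.resize(c['frame'][:,:,::-1],None,fx=s,fy=s))
E
python3 - <<'E'
from h import *
for n in('top','side'):
    c=cam(n); save(c,n+'0.png'); print(n,-c['R'].T@c['t'],c['fx'])
s=env.read_state();print(s)
E
```

```text
pics
top [0.47036285 0.05194567 1.11599966] 375.0321461912502
side [ 0.34596428 -0.65959123  0.45418318] 381.46089033091164
{'t': 0.1, 'joints': array([-1.29659123e+00,  3.00400466e-01,  1.52149746e+00, -1.42281783e-05,
        1.32072232e+00, -6.65973671e-02]), 'dq': array([ 0.00098604, -0.00153128, -0.00260009, -0.00024037, -0.00110952,
        0.00118659]), 'joint_torque': array([ 3.00133841e-03, -5.32642865e+01, -3.53282046e+01,  7.09149381e-02,
        2.35203240e-02, -5.43443230e-05]), 'tcp_pos': array([ 0.18376574, -0.51814453,  0.20496045]), 'eef_rot': array([-3.14056641e+00, -5.46335826e-05,  3.40805963e-01]), 'force': array([-0.13389077,  0.5635479 ,  0.56611766]), 'torque': array([ 0.03676995, -0.02094721,  0.03665173]), 'gripper_force': 0.0, 'finger_gap': 0.09410071934125891}
```

View pics/top0.png

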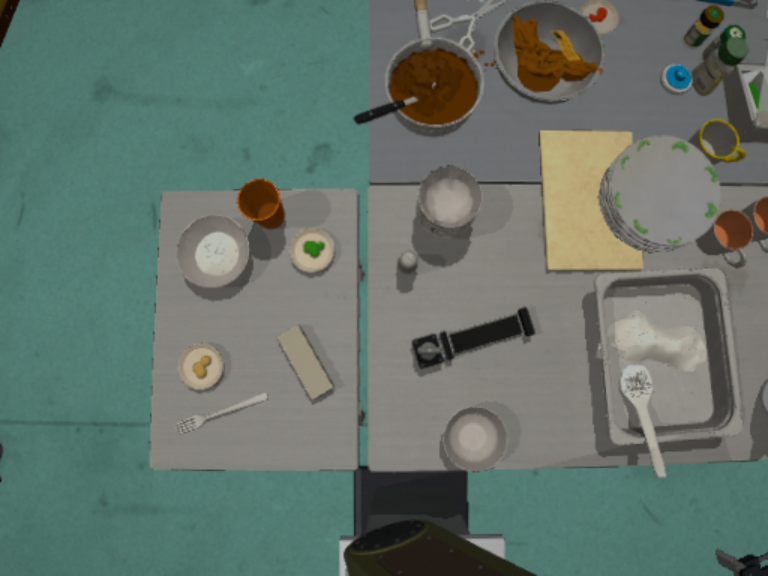

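View pics/side0.png

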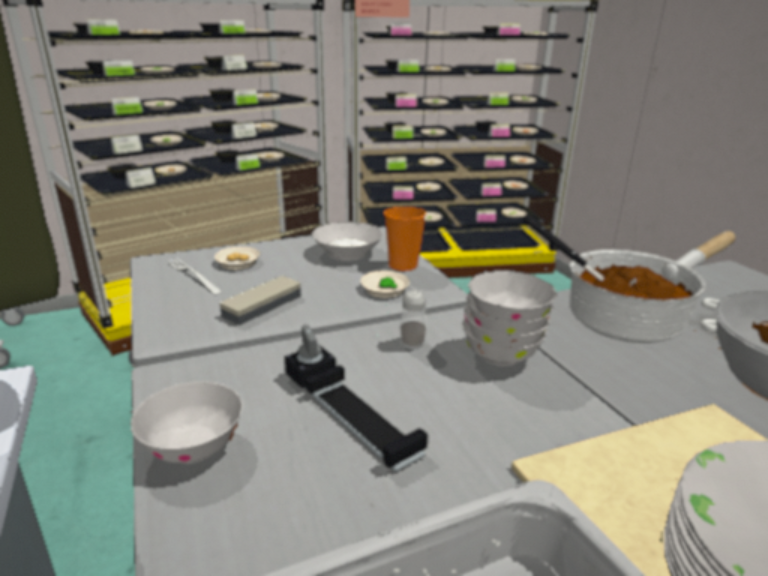

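Top view: stone at about (305,362) in the 768-wide picture, holder with the end stop at (527,322) and knob at (428,350), salt shaker at (407,262), green-topped dish at (312,250). The side view shows the same things, with the wing knob at (309,342).

```bash
python3 - <<'E'
from h import *
c=cam('top'); f=c['frame'].astype(int)
def minrect(m,z,big=True):
    cs,_=cv2.findContours(m.astype(np.uint8),cv2.RETR_EXTERNAL,cv2.CHAIN_APPROX_NONE)
    k=max(cs,key=cv2.contourArea).reshape(-1,2)
    P=np.array([onz(c,u,v,z)[:2] for u,v in k])
    return P,cv2.minAreaRect((P*1000).astype(np.float32))
# stone top z=.029
sub=np.zeros(f.shape[:2],bool); sub[210:272,180:230]=1
print(f[242,203],f[242,180],f[230,225])
m=sub&((f[:,:,0]-f[:,:,2])>12)
P,r=minrect(m,.029); print('stone',r,cv2.boxPoints(r).round(),m.sum())
sub[:]=0; sub[200:250,268:362]=1
m=sub&(f.max(2)<50)
P,r=minrect(cv2.morphologyEx(m.astype(np.uint8),cv2.MORPH_CLOSE,np.ones((3,3))),.012); print('holder',r,cv2.boxPoints(r).round(),m.sum())
big=cv2.resize(c['frame'][195:255,265:365,::-1],None,fx=8,fy=8,interpolation=cv2.INTER_CUBIC); cv2.imwrite('pics/hold.png',big)
cc=c; s=cam('side')
cv2.imwrite('pics/sh.png',cv2.resize(s['frame'][205:315,180:290,::-1],None,fx=5,fy=5,interpolation=cv2.INTER_CUBIC))
E
```

```text
[152 144 123] [134 132 127] [135 134 128]
stone ((491.35491943359375, 222.5946044921875), (140.63275146484375, 49.63285446166992), 29.86518669128418) [[418. 209.]
 [443. 166.]
 [565. 236.]
 [540. 279.]] 834
holder ((536.3974609375, -105.93143463134766), (56.44363784790039, 236.63990783691406), 16.26470184326172) [[ 476.   -0.]
 [ 542. -227.]
 [ 597. -212.]
 [ 530.   16.]] 959
```

View pics/hold.png

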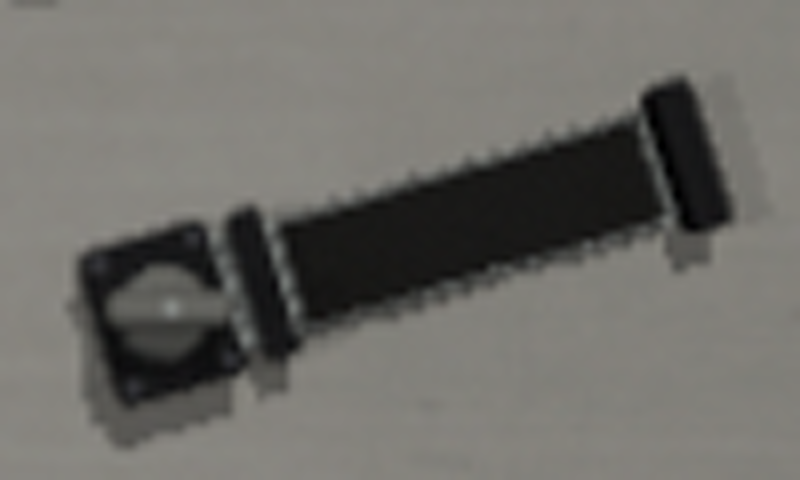

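View pics/sh.png

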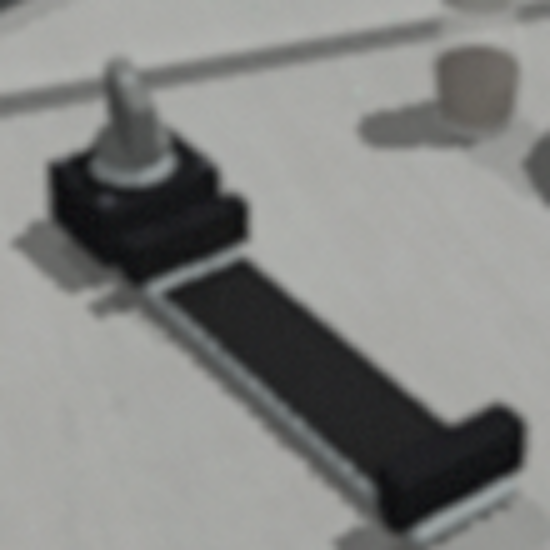

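The crop shows the housing top corners at (80,260), (200,222), (245,360) and (125,405), the end-stop top at (642,92), (688,78), (732,218) and (690,232), the jaw top at x≈228–300, and the wing lying along (108,305)–(228,308). The side crop confirms the wing and the empty seat.

```bash
python3 - <<'E'
from h import *
c=cam('top')
def p(x,y,z): return onz(c,265+(x+.5)/8-.5,195+(y+.5)/8-.5,z)[:2]*1000
H=np.array([p(*q,.037) for q in((80,260),(200,222),(245,360),(125,405))])
E=np.array([p(*q,.032) for q in((642,92),(688,78),(732,218),(690,232))])
J=np.array([p(*q,.031) for q in((228,215),(255,206),(300,345),(270,358))])
h,e,j=H.mean(0),E.mean(0),J.mean(0)
print('sizes',[np.linalg.norm(X[i]-X[i-1]).round(1) for X in(H,E,J) for i in range(4)])
d=h-e; L=np.linalg.norm(d); a=np.degrees(np.arctan2(d[1],d[0])); print('L exp 202',L,'ang',a)
u=d/L; v=np.array([-u[1],u[0]])
# housing centre x=94, endstop centre x=-108 -> origin
o=((h-94*u)+(e+108*u))/2; print('origin',o,'jaw x',(j-o)@u,(j-o)@v,'stop',(e-o)@u)
for nm,x in (('home',-30),('place',-26),('knob',94)): print(nm,o+x*u)
w=np.array([p(108,305,.076),p(228,308,.076)]); print('wing',w,w.mean(0),np.degrees(np.arctan2(*(w[0]-w[1])[::-1])))
print('pin',p(172,307,.0765))
s=cam('side'); print('knob side proj x1.5', proj(s,np.append(o+94*u,76)/1000)*1.5)
print('shaker', onz(c,407/1.5,262/1.5,.09),'dish',onz(c,312/1.5,250/1.5,.02))
E
```

```text
sizes [np.float64(54.1), np.float64(45.3), np.float64(51.8), np.float64(45.9), np.float64(53.6), np.float64(17.9), np.float64(53.2), np.float64(16.4), np.float64(53.5), np.float64(10.3), np.float64(52.5), np.float64(11.8)]
L exp 202 200.53341191088393 ang 105.83415072594298
origin [ 535.80106071 -104.11730247] jaw x 54.76892943008472 -0.40008998347627794 stop -107.26670595544196
home [ 543.98667236 -132.97896843]
place [ 542.89525747 -129.1307463 ]
knob [510.15281089 -13.68408246]
wing [[511.3586664    6.80888561]
 [509.8898642  -34.65285759]] [510.6242653  -13.92198599] 87.9711178894377
pin [510.42236284 -15.26366857]
knob side proj x1.5 [307.98004384 330.25252685]
shaker [0.67191485 0.0236961  0.09      ] dish [0.71189747 0.21082831 0.02      ]
```

```bash
cat >> h.py <<'E'
def to(x,y,z,yaw,s=None):
    "shift mm in tool axes and turn deg for a world target (mm), tool down"
    s=s or env.read_state(); Rt=R.from_euler('xyz',s['eef_rot']); 
    d=Rt.inv().apply(np.array([x,y,z])-np.array(s['tcp_pos'])*1000)
    T=R.from_euler('xyz',[np.pi,0,np.radians(yaw)]); r=np.degrees((Rt.inv()*T).as_rotvec())
    print('t',round(s['t'],2),'tcp',(s['tcp_pos']*1000).round(1),'rot',np.degrees(s['eef_rot']).round(2),'-> shift',d.round(1),'turn',r.round(2),'F',s['force'].round(1),'gap',round(s['finger_gap']*1000,1))
E
python3 -m inch '[[[25,-28,4],[0,0,0],94],[[52,-57,8],[0,0,0],94],[[79,-87,12],[0,0,-1],94],[[106,-117,16],[0,0,-2],94],[[133,-147,20],[0,0,-3],94],[[160,-177,24],[0,0,-4],94],[[187,-207,28],[0,0,-5],94],[[214,-237,32],[0,0,-5],94],[[241,-267,36],[0,0,-5],94],[[268,-297,40],[0,0,-5],94]]' 10
python3 -c "
from h import *; to(491,222.5,110,29.9)"
```

```text
t: 1.13
tcp_pos: [0.3374, -0.147, 0.1655]
eef_rot: [3.141, -0.0, 0.428]
force: [1.0, -0.6, 0.2]
finger_gap: 0.0941
gripper_force: 0.0
t 1.13 tcp [ 337.4 -147.   165.5] rot [ 1.7996e+02 -3.0000e-02  2.4500e+01] -> shift [ 293.  -272.6   55.5] turn [ 0.04 -0.03 -5.4 ] F [ 1.  -0.6  0.2] gap 94.1
```

```bash
python3 -m inch '[[[29,-27,0],[0,0,-1],80],[[59,-55,0],[0,0,-2],80],[[88,-82,0],[0,0,-3],80],[[118,-110,5],[0,0,-4],80],[[147,-137,10],[0,0,-5],80],[[177,-164,20],[0,0,-5.4],80],[[206,-192,30],[0,0,-5.4],80],[[235,-219,40],[0,0,-5.4],80],[[264,-246,48],[0,0,-5.4],80],[[293,-273,55],[0,0,-5.4],80]]' 10
python3 - <<'E'
from h import *
c=cam('side'); save(c,'side1.png')
to(491.5,222.5,6,29.9)
E
```

```text
t: 1.97
tcp_pos: [0.4905, 0.2232, 0.1097]
eef_rot: [-3.142, 0.0, 0.523]
force: [-0.0, 0.1, 0.5]
finger_gap: 0.0801
gripper_force: 0.0
t 2.02 tcp [491.7 227.8 108.1] rot [-1.7994e+02  4.0000e-02  3.0060e+01] -> shift [ -2.7   4.6 102.1] turn [-0.06  0.04  0.16] F [-1.5  3.4 -1.1] gap 80.3
```

View pics/side1.png

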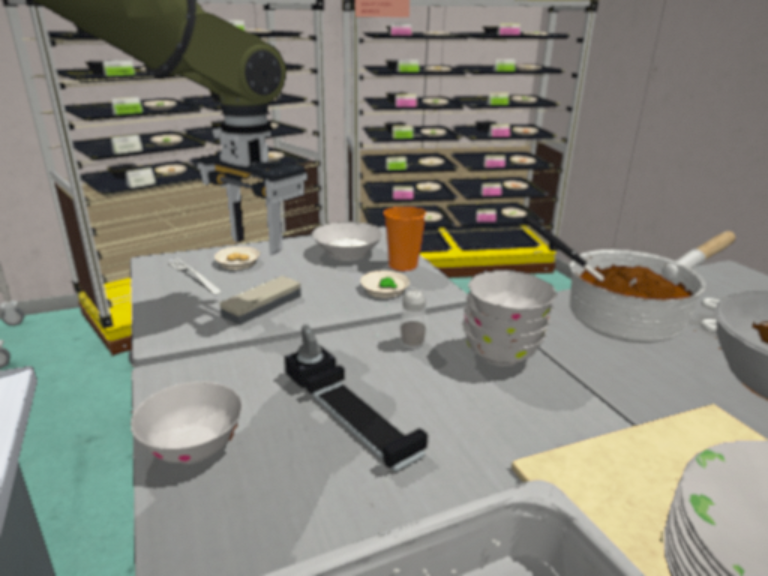

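The gripper is over the stone, which lies at (262,298); nothing is disturbed. Next I descend and grip.

```bash
python3 -m inch '[[[0,0,15],[0,0,0],80],[[0,0,35],[0,0,0],80],[[0,0,55],[0,0,0],80],[[0,0,72],[0,0,0],80],[[0,0,86],[0,0,0],80],[[0,0,96],[0,0,0],80],[[0,0,102],[0,0,0],80],[[0,0,104],[0,0,0],80],[[0,0,104],[0,0,0],80],[[0,0,104],[0,0,0],70]]' 25
python3 -m inch '[[[0,0,0],[0,0,0],60],[[0,0,0],[0,0,0],50],[[0,0,0],[0,0,0],40],[[0,0,0],[0,0,0],40],[[0,0,0],[0,0,0],40],[[0,0,0],[0,0,0],40],[[0,0,0],[0,0,0],40],[[0,0,0],[0,0,0],40],[[0,0,0],[0,0,0],40],[[0,0,0],[0,0,0],40]]' 25
```

```text
t: 2.85
tcp_pos: [0.4908, 0.2213, 0.0071]
eef_rot: [3.141, -0.001, 0.522]
force: [0.7, -0.7, -0.4]
finger_gap: 0.0762
gripper_force: 0.0
t: 3.68
tcp_pos: [0.4905, 0.2212, 0.0067]
eef_rot: [-3.142, -0.0, 0.522]
force: [-1.4, -0.5, 5.4]
finger_gap: 0.0478
gripper_force: 25.0
```

```bash
python3 -m inch '[[[0,0,-6],[0,0,0],40],[[0,0,-18],[0,0,0],40],[[0,0,-34],[0,0,0],40],[[0,0,-52],[0,0,0],40],[[0,0,-70],[0,0,0],40],[[0,0,-86],[0,0,0],40],[[0,0,-98],[0,0,0],40],[[0,0,-105],[0,0,0],40],[[0,0,-108],[0,0,0],40],[[0,0,-108],[0,0,0],40]]' 25
python3 -c "
from h import *; to(543,-129.6,115,105.8)"
```

```text
t: 4.52
tcp_pos: [0.4904, 0.2211, 0.1149]
eef_rot: [3.141, -0.001, 0.522]
force: [-0.5, -0.2, -4.3]
finger_gap: 0.0479
gripper_force: 25.0
t 4.52 tcp [490.4 221.1 114.9] rot [ 1.7999e+02 -3.0000e-02  2.9930e+01] -> shift [-1.294e+02  3.302e+02 -1.000e-01] turn [ 3.000e-02 -2.000e-02 -7.587e+01] F [-0.5 -0.2 -4.3] gap 47.9
```

```bash
python3 -m inch '[[[-2,6,0],[0,0,-2],40],[[-8,20,0],[0,0,-5],40],[[-15,38,0],[0,0,-10],40],[[-25,62,0],[0,0,-15],40],[[-35,88,0],[0,0,-20],40],[[-45,114,0],[0,0,-26],40],[[-53,136,0],[0,0,-31],40],[[-60,152,0],[0,0,-35],40],[[-64,162,0],[0,0,-37],40],[[-65,165,0],[0,0,-38],40]]' 25
python3 -c "
from h import *; to(543,-129.6,115,105.8)"
```

```text
t: 5.35
tcp_pos: [0.5161, 0.0442, 0.1136]
eef_rot: [-3.14, 0.001, 1.186]
force: [-0.6, 1.1, -4.3]
finger_gap: 0.0481
gripper_force: 25.0
t 5.35 tcp [516.1  44.2 113.6] rot [-1.7992e+02  5.0000e-02  6.7930e+01] -> shift [-150.9   90.2   -1.4] turn [-9.000e-02  2.000e-02 -3.787e+01] F [-0.6  1.1 -4.3] gap 48.1
```

```bash
python3 -m inch '[[[-6,4,0],[0,0,-2],40],[[-20,12,0],[0,0,-5],40],[[-38,22,0],[0,0,-10],40],[[-58,34,0],[0,0,-15],40],[[-82,48,0],[0,0,-20],40],[[-105,62,0],[0,0,-26],40],[[-126,75,0],[0,0,-31],40],[[-142,84,0],[0,0,-35],40],[[-150,89,0],[0,0,-37],40],[[-152,90,0],[0,0,-38],40]]' 25
python3 -m inch '[[[0,0,6],[0,0,0],40],[[0,0,16],[0,0,0],40],[[0,0,28],[0,0,0],40],[[0,0,38],[0,0,0],40],[[0,0,46],[0,0,0],40],[[0,0,52],[0,0,0],40],[[0,0,54],[0,0,0],40],[[0,0,55],[0,0,0],40],[[0,0,55],[0,0,0],40],[[0,0,55],[0,0,0],40]]' 25
python3 - <<'E'
from h import *
c=cam('side'); t=cam('top')
im=np.hstack([cv2.resize(c['frame'][190:320,170:300,::-1],(400,400),interpolation=cv2.INTER_CUBIC),cv2.resize(t['frame'][185:265,275:365,::-1],(400,356),interpolation=cv2.INTER_CUBIC).copy() if 0 else cv2.resize(t['frame'][180:270,275:365,::-1],(400,400),interpolation=cv2.INTER_CUBIC)])
cv2.imwrite('pics/both2.png',im); to(543,-129.6,18,105.8)
E
```

```text
t: 6.18
tcp_pos: [0.5426, -0.1299, 0.1136]
eef_rot: [-3.141, -0.001, 1.849]
force: [-1.6, 0.3, -4.5]
finger_gap: 0.0478
gripper_force: 25.0
t: 7.02
tcp_pos: [0.5429, -0.1291, 0.0599]
eef_rot: [3.141, 0.0, 1.849]
force: [0.2, 0.2, -4.2]
finger_gap: 0.0477
gripper_force: 25.0
t 7.12 tcp [ 542.9 -129.1   59.9] rot [1.7996e+02 2.0000e-02 1.0592e+02] -> shift [-0.5 -0.1 41.9] turn [0.04 0.02 0.12] F [-0.1  0.1 -4.4] gap 48.2
```

View pics/both2.png

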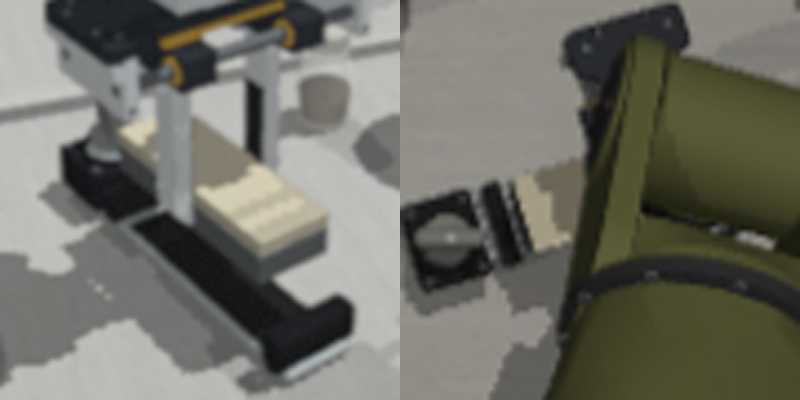

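The stone hangs level over the seat: its knob-side top edge runs (515,180)–(532,250) in the top crop, and its far top corners are at (262,258) and (327,222) in the side crop. I check the fit with these points.

```bash
python3 - <<'E'
from h import *
t=cam('top'); c=cam('side'); o=np.array([535.8,-104.1]); a=np.radians(105.83); u=np.array([np.cos(a),np.sin(a)]); v=np.array([-u[1],u[0]])
def hf(P): d=P[:2]*1000-o; return (d@u).round(1),(d@v).round(1)
k=90/400
for x,y in((515,180),(532,250)): print('top',hf(onz(t,275+(x+.5)*k-.5,180+(y+.5)*k-.5,.082)))
k=130/400
for x,y in((262,258),(327,222)): print('side stone',hf(onz(c,170+(x+.5)*k-.5,190+(y+.5)*k-.5,.082)))
for x,y in((118,128),): print('side stone knob end',hf(onz(c,170+(x+.5)*k-.5,190+(y+.5)*k-.5,.082)))
for x,y in((262,340),(330,297)): print('side stop inner top',hf(onz(c,170+(x+.5)*k-.5,190+(y+.5)*k-.5,.032)))
E
```

```text
top (np.float64(-197.2), np.float64(49.5))
top (np.float64(-193.5), np.float64(94.0))
side stone (np.float64(-105.0), np.float64(30.7))
side stone (np.float64(-101.3), np.float64(-16.2))
side stone knob end (np.float64(46.2), np.float64(23.0))
side stop inner top (np.float64(-108.6), np.float64(32.5))
side stop inner top (np.float64(-103.6), np.float64(-19.0))
```

```bash
python3 - <<'E'
from h import *
t=cam('top'); o=np.array([535.8,-104.1]); a=np.radians(105.83); u=np.array([np.cos(a),np.sin(a)]); v=np.array([-u[1],u[0]])
def hf(P): d=P[:2]*1000-o; return (d@u).round(1),(d@v).round(1)
f=t['frame'].astype(int); g=f[:,:,0]-f[:,:,2]
k=90/400
for x,y in((115,180),(132,250)): print('top',hf(onz(t,275+(x+.5)*k-.5,180+(y+.5)*k-.5,.082)))
# stone mask, edge towards knob
sub=np.zeros(g.shape,bool); sub[212:240,296:318]=1
ys,xs=np.nonzero(sub&(g>14)); P=np.array([hf(onz(t,x,y,.082)) for x,y in zip(xs,ys)])
print(len(P),np.sort(P[:,0])[-12:],P[:,1].min(),P[:,1].max())
to(0,0,0,0)
E
```

```text
top (np.float64(44.3), np.float64(-22.2))
top (np.float64(47.0), np.float64(22.2))
248 [44.7 44.9 45.1 45.3 45.3 45.5 45.5 45.7 45.9 46.1 46.3 46.3] -24.0 24.6
t 7.27 tcp [ 542.8 -129.    59.7] rot [1.7997e+02 2.0000e-02 1.0593e+02] -> shift [ 273.  -486.6   59.4] turn [ 3.0000e-02 -1.0000e-02  1.0593e+02] F [-0.1  0.7 -4. ] gap 48.1
```

```bash
python3 -m inch '[[[-1,0,4],[0,0,0],40],[[-1,0,10],[0,0,0],40],[[-1,0,17],[0,0,0],40],[[-1,0,24],[0,0,0],40],[[-1,0,30],[0,0,0],40],[[-1,0,35],[0,0,0],40],[[-1,0,38],[0,0,0],40],[[-1,0,40],[0,0,0],40],[[-1,0,40],[0,0,0],40],[[-1,0,40],[0,0,0],40]]' 25
python3 -m inch '[[[0,0,0.3],[0,0,0],40],[[0,0,0.6],[0,0,0],40],[[0,0,0.9],[0,0,0],40],[[0,0,1.2],[0,0,0],40],[[0,0,1.4],[0,0,0],40],[[0,0,1.4],[0,0,0],40],[[0,0,1.4],[0,0,0],40],[[0,0,1.4],[0,0,0],40],[[0,0,1.4],[0,0,0],40],[[0,0,1.4],[0,0,0],40]]' 25
```

```text
t: 8.1
tcp_pos: [0.543, -0.13, 0.0196]
eef_rot: [3.141, 0.0, 1.849]
force: [0.1, -0.5, -3.7]
finger_gap: 0.0479
gripper_force: 25.0
t: 8.93
tcp_pos: [0.5429, -0.1299, 0.0181]
eef_rot: [3.142, 0.0, 1.849]
force: [0.3, -0.0, -4.9]
finger_gap: 0.0479
gripper_force: 25.0
```

Still hanging at -4.5 N, so ease down a little more.

```bash
python3 -m inch '[[[0,0,0.2],[0,0,0],40],[[0,0,0.4],[0,0,0],40],[[0,0,0.6],[0,0,0],40],[[0,0,0.6],[0,0,0],40],[[0,0,0.6],[0,0,0],40],[[0,0,0.6],[0,0,0],40],[[0,0,0.6],[0,0,0],40],[[0,0,0.6],[0,0,0],40],[[0,0,0.6],[0,0,0],40],[[0,0,0.6],[0,0,0],40]]' 25
```

```text
t: 9.77
tcp_pos: [0.543, -0.13, 0.0177]
eef_rot: [3.141, 0.0, 1.849]
force: [-4.7, 0.8, 5.8]
finger_gap: 0.0478
gripper_force: 25.0
```

```bash
python3 -m inch '[[[0,0,0],[0,0,0],52],[[0,0,0],[0,0,0],56],[[0,0,0],[0,0,0],62],[[0,0,0],[0,0,0],66],[[0,0,0],[0,0,0],66],[[0,0,0],[0,0,0],66],[[0,0,0],[0,0,0],66],[[0,0,-4],[0,0,0],66],[[0,0,-10],[0,0,0],66],[[0,0,-18],[0,0,0],66]]' 25
python3 -m inch '[[[0,0,-8],[0,0,0],66],[[0,0,-20],[0,0,0],66],[[0,0,-40],[0,0,0],66],[[0,0,-60],[0,0,0],60],[[0,0,-80],[0,0,0],50],[[0,0,-90],[0,0,0],46],[[10,0,-98],[0,0,0],46],[[40,0,-100],[0,0,4],46],[[70,0,-100],[0,0,10],46],[[90,0,-100],[0,0,14],46]]' 25
python3 - <<'E'
from h import *
c=cam('side'); t=cam('top')
im=np.hstack([cv2.resize(c['frame'][190:320,170:300,::-1],(400,400),interpolation=cv2.INTER_CUBIC),cv2.resize(t['frame'][180:270,275:365,::-1],(400,400),interpolation=cv2.INTER_CUBIC)])
cv2.imwrite('pics/both3.png',im); to(510.2,-13.8,115,88)
E
```

```text
t: 10.6
tcp_pos: [0.5428, -0.1299, 0.0359]
eef_rot: [-3.141, -0.0, 1.849]
force: [-0.3, -0.1, 0.1]
finger_gap: 0.0662
gripper_force: 0.0
t: 11.43
tcp_pos: [0.517, -0.0411, 0.1353]
eef_rot: [-3.141, -0.0, 1.599]
force: [0.3, -0.0, 0.0]
finger_gap: 0.0462
gripper_force: 0.0
t 11.53 tcp [517.2 -40.7 135.3] rot [-1.7995e+02 -3.0000e-02  9.1950e+01] -> shift [27.1 -6.  20.3] turn [-0.05 -0.03  3.95] F [-0.2 -0.8  0.4] gap 45.9
```

View pics/both3.png

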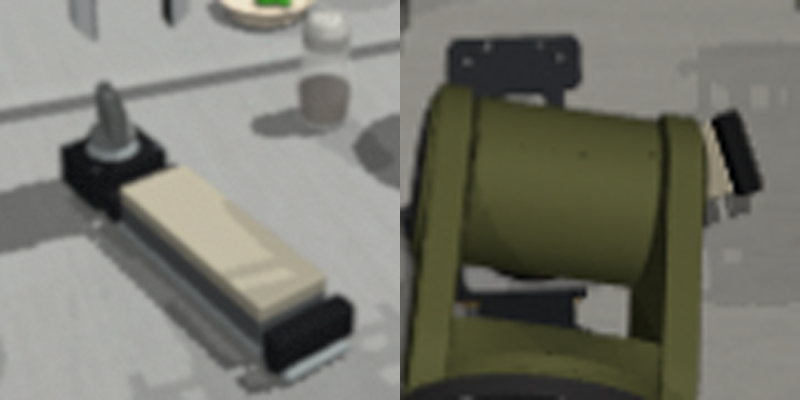

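The stone lies flat between the stop (305,335) and jaw in the side crop. Next is the knob.

```bash
python3 -m inch '[[[10,-2,0],[0,0,2],40],[[20,-5,0],[0,0,4],40],[[27,-6,6],[0,0,4],36],[[27,-6,20],[0,0,4],36],[[27,-6,36],[0,0,4],36],[[27,-6,52],[0,0,4],36],[[27,-6,66],[0,0,4],36],[[27,-6,75],[0,0,4],36],[[27,-6,80],[0,0,4],36],[[27,-6,81],[0,0,4],36]]' 20
python3 -m inch '[[[0,0,0],[0,0,0],30],[[0,0,0],[0,0,0],24],[[0,0,0],[0,0,0],18],[[0,0,0],[0,0,0],14],[[0,0,0],[0,0,0],12],[[0,0,0],[0,0,0],8],[[0,0,0],[0,0,0],8],[[0,0,0],[0,0,0],8],[[0,0,0],[0,0,0],8],[[0,0,0],[0,0,0],8]]' 20
python3 -c "
from h import *; to(510.2,-13.8,54,88); print(env.read_state()['torque'])"
```

```text
t: 12.37
tcp_pos: [0.511, -0.0167, 0.0536]
eef_rot: [-3.14, -0.0, 1.535]
force: [-0.2, -0.2, -0.6]
finger_gap: 0.0361
gripper_force: 0.0
t: 13.2
tcp_pos: [0.5105, -0.0166, 0.0547]
eef_rot: [-3.14, 0.0, 1.535]
force: [-8.4, -0.3, 7.5]
finger_gap: 0.0119
gripper_force: 20.0
t 13.2 tcp [510.5 -16.6  54.7] rot [-1.7989e+02  1.0000e-02  8.7950e+01] -> shift [ 2.8 -0.4  0.7] turn [-0.11  0.01 -0.05] F [-8.4 -0.3  7.5] gap 11.9
[-0.04567054  1.49825836  0.1098284 ]
```

```bash
python3 -m inch '[[[0,0,0],[0,0,0],16],[[0,0,0],[0,0,0],20],[[2.6,-0.6,0],[0,0,0],20],[[2.6,-0.6,0],[0,0,0],20],[[2.6,-0.6,0],[0,0,0],16],[[2.6,-0.6,0],[0,0,0],10],[[2.6,-0.6,0],[0,0,0],8],[[2.6,-0.6,0],[0,0,0],8],[[2.6,-0.6,0],[0,0,0],8],[[2.6,-0.6,0],[0,0,0],8]]' 20
python3 -c "
from h import *; to(510.2,-13.8,54,88); print(env.read_state()['torque'])"
```

```text
t: 14.03
tcp_pos: [0.5104, -0.0139, 0.0544]
eef_rot: [-3.141, -0.0, 1.535]
force: [-4.8, 0.3, 4.4]
finger_gap: 0.0117
gripper_force: 20.0
t 14.03 tcp [510.4 -13.9  54.4] rot [-179.94   -0.     87.93] -> shift [ 0.1 -0.2  0.4] turn [-0.06 -0.   -0.07] F [-4.8  0.3  4.4] gap 11.7
[0.16167959 1.00090038 0.07597832]
```

```bash
cat > tq.py <<'E'
from h import *
s=env.read_state(); print('T',s['torque'].round(3),'yaw',np.degrees(s['eef_rot'][2]).round(2),'q6',s['joints'][5].round(3),'jt6',s['joint_torque'][5].round(3),'F',s['force'].round(1),'tcp',(s['tcp_pos']*1000).round(1))
E
python3 -m inch '[[[0,0,0],[0,0,3],8],[[0,0,0],[0,0,8],8],[[0,0,0],[0,0,13],8],[[0,0,0],[0,0,18],8],[[0,0,0],[0,0,23],8],[[0,0,0],[0,0,28],8],[[0,0,0],[0,0,33],8],[[0,0,0],[0,0,37],8],[[0,0,0],[0,0,40],8],[[0,0,0],[0,0,40],8]]' 20; python3 tq.py
python3 -m inch '[[[0,0,0],[0,0,1],8],[[0,0,0],[0,0,2],8],[[0,0,0],[0,0,3],8],[[0,0,0],[0,0,4],8],[[0,0,0],[0,0,5],8],[[0,0,0],[0,0,6],8],[[0,0,0],[0,0,7],8],[[0,0,0],[0,0,8],8],[[0,0,0],[0,0,9],8],[[0,0,0],[0,0,10],8]]' 20; python3 tq.py
```

```text
t: 14.87
tcp_pos: [0.5111, -0.0142, 0.0545]
eef_rot: [3.141, -0.0, 0.834]
force: [0.3, -1.2, 1.1]
finger_gap: 0.0117
gripper_force: 20.0
T [-0.386 -0.044  0.011] yaw 47.78 q6 0.638 jt6 1.32 F [ 0.3 -1.2  1.1] tcp [511.1 -14.2  54.5]
t: 15.7
tcp_pos: [0.5111, -0.0142, 0.0545]
eef_rot: [3.141, -0.0, 0.66]
force: [2.9, -5.0, -1.9]
finger_gap: 0.012
gripper_force: 20.0
T [-1.096 -0.63   0.152] yaw 37.84 q6 0.811 jt6 -0.299 F [ 2.9 -5.  -1.9] tcp [511.1 -14.2  54.5]
```

```bash
cat > tq.py <<'E'
from h import *
T=[];Q=[]
for i in range(4):
    s=env.read_state(); T.append(s['torque'][2]); Q.append(s['joint_torque'][5])
    if i<3: env.camera('top')
print('Tz',np.round(T,3),np.mean(T).round(3),'j6',np.round(Q,2),'yaw',np.degrees(s['eef_rot'][2]).round(2),'F',s['force'].round(1))
E
python3 tq.py; python3 -m inch '[[[0,0,0],[0,0,0.5],8],[[0,0,0],[0,0,1],8],[[0,0,0],[0,0,1.5],8],[[0,0,0],[0,0,2],8],[[0,0,0],[0,0,2.5],8],[[0,0,0],[0,0,3],8],[[0,0,0],[0,0,3.5],8],[[0,0,0],[0,0,4],8],[[0,0,0],[0,0,4.5],8],[[0,0,0],[0,0,5],8]]' 20 | tail -1; python3 tq.py
```

```text
Tz [0.152 0.099 0.075 0.041] 0.092 j6 [-0.3  -0.13  0.45  0.22] yaw 37.87 F [ 3.7 -5.5 -0.9]
gripper_force: 20.0
Tz [0.164 0.136 0.166 0.146] 0.153 j6 [-0.08  0.    0.3   0.18] yaw 32.88 F [ 3.7 -5.3 -2.4]
```

```bash
python3 -m inch '[[[0,0.1,0],[0,0,0.5],8],[[0,0.2,0],[0,0,1],8],[[0,0.3,0],[0,0,1.5],8],[[0,0.3,0],[0,0,2],8],[[0,0.3,0],[0,0,2.5],8],[[0,0.3,0],[0,0,3],8],[[0,0.3,0],[0,0,3.5],8],[[0,0.3,0],[0,0,4],8],[[0,0.3,0],[0,0,4],8],[[0,0.3,0],[0,0,4],8]]' 20 | tail -1; python3 tq.py
```

```text
gripper_force: 20.0
Tz [0.109 0.131 0.065 0.17 ] 0.119 j6 [0.16 0.12 0.12 0.11] yaw 28.89 F [ 3.2 -5.2 -1.2]
```

```bash
python3 -m inch '[[[0,0.1,0],[0,0,0.5],8],[[0,0.2,0],[0,0,1],8],[[0,0.2,0],[0,0,1.5],8],[[0,0.2,0],[0,0,2],8],[[0,0.2,0],[0,0,2.5],8],[[0,0.2,0],[0,0,3],8],[[0,0.2,0],[0,0,3.5],8],[[0,0.2,0],[0,0,4],8],[[0,0.2,0],[0,0,4.5],8],[[0,0.2,0],[0,0,5],8]]' 20 | tail -1; python3 tq.py
```

```text
gripper_force: 20.0
Tz [0.105 0.192 0.101 0.081] 0.12 j6 [-0.08  0.    0.3   0.18] yaw 23.89 F [ 2.3 -5.6 -0.6]
```

```bash
python3 -m inch '[[[0,0,0],[0,0,0.5],8],[[0,0,0],[0,0,1],8],[[0,0,0],[0,0,1.5],8],[[0,0,0],[0,0,2],8],[[0,0,0],[0,0,2.5],8],[[0,0,0],[0,0,3],8],[[0,0,0],[0,0,3.5],8],[[0,0,0],[0,0,4],8],[[0,0,0],[0,0,4.5],8],[[0,0,0],[0,0,5],8]]' 20 | tail -1; python3 tq.py
```

```text
gripper_force: 20.0
Tz [0.137 0.158 0.139 0.104] 0.134 j6 [-0.08  0.    0.3   0.18] yaw 18.89 F [ 2.7 -5.3 -1.8]
```

```bash
python3 -m inch '[[[0,0.1,0],[0,0,0.5],8],[[0,0.2,0],[0,0,1],8],[[0,0.2,0],[0,0,1.5],8],[[0,0.2,0],[0,0,2],8],[[0,0.2,0],[0,0,2.5],8],[[0,0.2,0],[0,0,3],8],[[0,0.2,0],[0,0,3.5],8],[[0,0.2,0],[0,0,4],8],[[0,0.2,0],[0,0,4.5],8],[[0,0.2,0],[0,0,5],8]]' 20 | tail -1; python3 tq.py
```

```text
gripper_force: 20.0
Tz [0.171 0.082 0.051 0.098] 0.101 j6 [-0.08  0.    0.3   0.18] yaw 13.89 F [ 3.4 -4.3 -1.2]
```

```bash
python3 -m inch '[[[0,0,0],[0,0,0.5],8],[[0,0,0],[0,0,1],8],[[0,0,0],[0,0,1.5],8],[[0,0,0],[0,0,2],8],[[0,0,0],[0,0,2.5],8],[[0,0,0],[0,0,3],8],[[0,0,0],[0,0,3.5],8],[[0,0,0],[0,0,4],8],[[0,0,0],[0,0,4.5],8],[[0,0,0],[0,0,5],8]]' 20 | tail -1; python3 tq.py
```

```text
gripper_force: 20.0
Tz [0.209 0.148 0.116 0.113] 0.146 j6 [-0.08  0.    0.3   0.18] yaw 8.89 F [ 3.5 -5.6 -1.8]
```

```bash
python3 -m inch '[[[0,0,0],[0,0,0.5],8],[[0,0,0],[0,0,1],8],[[0,0,0],[0,0,1.5],8],[[0,0,0],[0,0,2],8],[[0,0,0],[0,0,2.5],8],[[0,0,0],[0,0,3],8],[[0,0,0],[0,0,3.5],8],[[0,0,0],[0,0,4],8],[[0,0,0],[0,0,4.5],8],[[0,0,0],[0,0,5],8]]' 20 | tail -1; python3 tq.py; python3 -c "
from h import *
c=cam('side');cv2.imwrite('pics/s4.png',cv2.resize(c['frame'][190:320,170:300,::-1],(560,560),interpolation=cv2.INTER_CUBIC))"
```

```text
gripper_force: 20.0
Tz [0.115 0.131 0.134 0.06 ] 0.11 j6 [-0.08  0.    0.3   0.18] yaw 3.89 F [ 3.2 -6.7 -1. ]
```

View pics/s4.png

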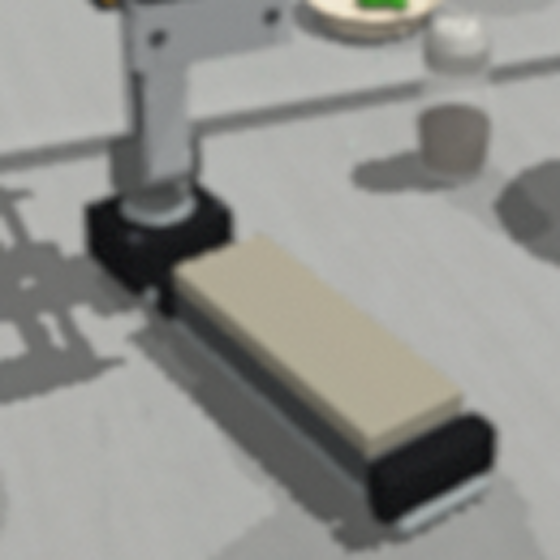

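The jaw has moved away from the housing and the stone end (375,450) is now nearly at the end stop, so the knob is driving correctly. Continue.

```bash
python3 -m inch '[[[0,0.1,0],[0,0,0.5],8],[[0,0.2,0],[0,0,1],8],[[0,0.2,0],[0,0,1.5],8],[[0,0.2,0],[0,0,2],8],[[0,0.2,0],[0,0,2.5],8],[[0,0.2,0],[0,0,3],8],[[0,0.2,0],[0,0,3.5],8],[[0,0.2,0],[0,0,4],8],[[0,0.2,0],[0,0,4],8],[[0,0.2,0],[0,0,4],8]]' 20 | tail -1; python3 tq.py
```

```text
gripper_force: 20.0
Tz [0.118 0.098 0.109 0.146] 0.118 j6 [0.16 0.12 0.12 0.11] yaw -0.11 F [ 2.4 -5.5 -0.3]
```

```bash
python3 -m inch '[[[0,0,0],[0,0,0.5],8],[[0,0,0],[0,0,1],8],[[0,0,0],[0,0,1.5],8],[[0,0,0],[0,0,2],8],[[0,0,0],[0,0,2.5],8],[[0,0,0],[0,0,3],8],[[0,0,0],[0,0,3.5],8],[[0,0,0],[0,0,4],8],[[0,0,0],[0,0,4],8],[[0,0,0],[0,0,4],8]]' 20 | tail -1; python3 tq.py
```

```text
gripper_force: 20.0
Tz [0.104 0.135 0.147 0.087] 0.118 j6 [0.16 0.13 0.12 0.12] yaw -4.11 F [ 2.9 -6.6 -0.8]
```

```bash
python3 -m inch '[[[0,0,0],[0,0,0.5],8],[[0,0,0],[0,0,1],8],[[0,0,0],[0,0,1.5],8],[[0,0,0],[0,0,2],8],[[0,0,0],[0,0,2.5],8],[[0,0,0],[0,0,3],8],[[0,0,0],[0,0,3.5],8],[[0,0,0],[0,0,4],8],[[0,0,0],[0,0,4],8],[[0,0,0],[0,0,4],8]]' 20 | tail -1; python3 tq.py
```

```text
gripper_force: 20.0
Tz [0.159 0.087 0.132 0.136] 0.128 j6 [0.16 0.12 0.12 0.11] yaw -8.11 F [ 3.1 -7.  -0.6]
```

```bash
python3 -m inch '[[[0,0,0],[0,0,0.5],8],[[0,0,0],[0,0,1],8],[[0,0,0],[0,0,1.5],8],[[0,0,0],[0,0,2],8],[[0,0,0],[0,0,2.5],8],[[0,0,0],[0,0,3],8],[[0,0,0],[0,0,3.5],8],[[0,0,0],[0,0,4],8],[[0,0,0],[0,0,4.5],8],[[0,0,0],[0,0,5],8]]' 20 | tail -1; python3 tq.py
```

```text
gripper_force: 20.0
Tz [0.129 0.121 0.111 0.124] 0.121 j6 [-0.08  0.    0.3   0.18] yaw -13.11 F [ 2.4 -7.9 -1.2]
```

```bash
python3 -m inch '[[[0,0,0],[0,0,0.5],8],[[0,0,0],[0,0,1],8],[[0,0,0],[0,0,1.5],8],[[0,0,0],[0,0,2],8],[[0,0,0],[0,0,2.5],8],[[0,0,0],[0,0,3],8],[[0,0,0],[0,0,3.5],8],[[0,0,0],[0,0,4],8],[[0,0,0],[0,0,4],8],[[0,0,0],[0,0,4],8]]' 20 | tail -1; python3 tq.py
```

```text
gripper_force: 20.0
Tz [0.144 0.138 0.073 0.101] 0.114 j6 [0.16 0.12 0.12 0.11] yaw -17.11 F [ 1.8 -7.9 -0.4]
```

```bash
python3 -m inch '[[[0,0,0],[0,0,0.5],8],[[0,0,0],[0,0,1],8],[[0,0,0],[0,0,1.5],8],[[0,0,0],[0,0,2],8],[[0,0,0],[0,0,2.5],8],[[0,0,0],[0,0,3],8],[[0,0,0],[0,0,3.5],8],[[0,0,0],[0,0,4],8],[[0,0,0],[0,0,4],8],[[0,0,0],[0,0,4],8]]' 20 | tail -1; python3 tq.py
```

```text
gripper_force: 20.0
Tz [0.15  0.143 0.162 0.156] 0.153 j6 [0.16 0.13 0.12 0.12] yaw -21.11 F [ 2.1 -8.3  0.3]
```

```bash
python3 -m inch '[[[0,0,0],[0,0,0.5],8],[[0,0,0],[0,0,1],8],[[0,0,0],[0,0,1.5],8],[[0,0,0],[0,0,2],8],[[0,0,0],[0,0,2.5],8],[[0,0,0],[0,0,3],8],[[0,0,0],[0,0,3],8],[[0,0,0],[0,0,3],8],[[0,0,0],[0,0,3],8],[[0,0,0],[0,0,3],8]]' 20 | tail -1; python3 tq.py
```

```text
gripper_force: 20.0
Tz [0.175 0.226 0.274 0.228] 0.226 j6 [0.22 0.22 0.22 0.22] yaw -24.1 F [ 1.8 -9.1 -0.3]
```

Torque is climbing (joint 6 shows it cleanly: 0.12 to 0.22).

```bash
python3 -m inch '[[[0,0,0],[0,0,0.5],8],[[0,0,0],[0,0,1],8],[[0,0,0],[0,0,1.5],8],[[0,0,0],[0,0,2],8],[[0,0,0],[0,0,2.5],8],[[0,0,0],[0,0,3],8],[[0,0,0],[0,0,3],8],[[0,0,0],[0,0,3],8],[[0,0,0],[0,0,3],8],[[0,0,0],[0,0,3],8]]' 25 | tail -1; python3 tq.py
```

```text
gripper_force: 25.1
Tz [0.235 0.289 0.253 0.275] 0.263 j6 [0.28 0.28 0.28 0.28] yaw -27.09 F [ 1.5 -7.6 -0.7]
```

```bash
python3 -m inch '[[[0,0,0],[0,0,0.5],8],[[0,0,0],[0,0,1],8],[[0,0,0],[0,0,1.5],8],[[0,0,0],[0,0,2],8],[[0,0,0],[0,0,2],8],[[0,0,0],[0,0,2],8],[[0,0,0],[0,0,2],8],[[0,0,0],[0,0,2],8],[[0,0,0],[0,0,2],8],[[0,0,0],[0,0,2],8]]' 25 | tail -1; python3 tq.py
```

```text
gripper_force: 25.1
Tz [0.288 0.342 0.303 0.346] 0.32 j6 [0.31 0.31 0.31 0.31] yaw -29.09 F [ 1.4 -9.1  0.1]
```

```bash
python3 -m inch '[[[0,0,0],[0,0,0.5],8],[[0,0,0],[0,0,1],8],[[0,0,0],[0,0,1.5],8],[[0,0,0],[0,0,2],8],[[0,0,0],[0,0,2],8],[[0,0,0],[0,0,2],8],[[0,0,0],[0,0,2],8],[[0,0,0],[0,0,2],8],[[0,0,0],[0,0,2],8],[[0,0,0],[0,0,2],8]]' 25 | tail -1; python3 tq.py
```

```text
gripper_force: 25.2
Tz [0.358 0.378 0.358 0.359] 0.363 j6 [0.34 0.34 0.34 0.34] yaw -31.09 F [ 1.6 -9.4 -0.8]
```

```bash
python3 -m inch '[[[0,0,0],[0,0,0.5],8],[[0,0,0],[0,0,1],8],[[0,0,0],[0,0,1.5],8],[[0,0,0],[0,0,2],8],[[0,0,0],[0,0,2],8],[[0,0,0],[0,0,2],8],[[0,0,0],[0,0,2],8],[[0,0,0],[0,0,2],8],[[0,0,0],[0,0,2],8],[[0,0,0],[0,0,2],8]]' 25 | tail -1; python3 tq.py
```

```text
gripper_force: 25.2
Tz [0.361 0.362 0.425 0.356] 0.376 j6 [0.37 0.37 0.37 0.37] yaw -33.09 F [ 1.9 -9.9  0.3]
```

```bash
python3 -m inch '[[[0,0,0],[0,0,0.5],8],[[0,0,0],[0,0,1],8],[[0,0,0],[0,0,1.5],8],[[0,0,0],[0,0,2],8],[[0,0,0],[0,0,2],8],[[0,0,0],[0,0,2],8],[[0,0,0],[0,0,2],8],[[0,0,0],[0,0,2],8],[[0,0,0],[0,0,2],8],[[0,0,0],[0,0,2],8]]' 25 | tail -1; python3 tq.py
```

```text
gripper_force: 25.2
Tz [0.32  0.39  0.394 0.35 ] 0.363 j6 [0.38 0.38 0.38 0.38] yaw -35.08 F [  1.3 -10.3  -0.1]
```

```bash
python3 -m inch '[[[0,0,0],[0,0,0.5],8],[[0,0,0],[0,0,1],8],[[0,0,0],[0,0,1.5],8],[[0,0,0],[0,0,2],8],[[0,0,0],[0,0,2],8],[[0,0,0],[0,0,2],8],[[0,0,0],[0,0,2],8],[[0,0,0],[0,0,2],8],[[0,0,0],[0,0,2],8],[[0,0,0],[0,0,2],8]]' 25 | tail -1; python3 tq.py
```

```text
gripper_force: 25.2
Tz [0.293 0.299 0.372 0.404] 0.342 j6 [0.34 0.34 0.34 0.34] yaw -37.09 F [  1.4 -10.2  -0.1]
```

```bash
python3 -m inch '[[[0,0,0],[0,0,0.5],8],[[0,0,0],[0,0,1],8],[[0,0,0],[0,0,1.5],8],[[0,0,0],[0,0,2],8],[[0,0,0],[0,0,2.5],8],[[0,0,0],[0,0,3],8],[[0,0,0],[0,0,3],8],[[0,0,0],[0,0,3],8],[[0,0,0],[0,0,3],8],[[0,0,0],[0,0,3],8]]' 25 | tail -1; python3 tq.py
```

```text
gripper_force: 25.0
Tz [0.131 0.18  0.13  0.172] 0.153 j6 [0.17 0.17 0.17 0.17] yaw -40.1 F [  0.8 -10.5   0.4]
```

It clicked: torque fell from 0.38 to 0.17. I'll turn slightly further so that the slip surely exceeds half a click, watching the torque stay below a second peak.

```bash
python3 -m inch '[[[0,0,0],[0,0,0.5],8],[[0,0,0],[0,0,1],8],[[0,0,0],[0,0,1.5],8],[[0,0,0],[0,0,2],8],[[0,0,0],[0,0,2.5],8],[[0,0,0],[0,0,3],8],[[0,0,0],[0,0,3.5],8],[[0,0,0],[0,0,4],8],[[0,0,0],[0,0,4],8],[[0,0,0],[0,0,4],8]]' 25 | tail -1; python3 tq.py
```

```text
gripper_force: 25.0
Tz [0.144 0.106 0.044 0.081] 0.094 j6 [0.15 0.11 0.11 0.1 ] yaw -44.11 F [-0.2 -9.6  1.5]
```

```bash
python3 -m inch '[[[0,0,0],[0,0,0.5],8],[[0,0,0],[0,0,1],8],[[0,0,0],[0,0,1.5],8],[[0,0,0],[0,0,2],8],[[0,0,0],[0,0,2.5],8],[[0,0,0],[0,0,3],8],[[0,0,0],[0,0,3.5],8],[[0,0,0],[0,0,4],8],[[0,0,0],[0,0,4],8],[[0,0,0],[0,0,4],8]]' 25 | tail -1; python3 tq.py
```

```text
gripper_force: 25.0
Tz [0.282 0.291 0.226 0.277] 0.269 j6 [0.29 0.26 0.25 0.25] yaw -48.1 F [  1.7 -10.9   0.9]
```

The torque has passed the trough and is rising towards the next detent, so I stop here at about one click, release and lift.

```bash
python3 -m inch '[[[0,0,0],[0,0,0],14],[[0,0,0],[0,0,0],18],[[0,0,0],[0,0,0],24],[[0,0,0],[0,0,0],28],[[0,0,0],[0,0,0],28],[[0,0,-4],[0,0,0],28],[[0,0,-12],[0,0,0],28],[[0,0,-24],[0,0,0],28],[[0,0,-38],[0,0,0],28],[[0,0,-54],[0,0,0],28]]' 10
python3 -m inch '[[[0,0,-10],[0,0,0],28],[[0,0,-30],[0,0,0],28],[[0,0,-50],[0,0,0],28],[[0,0,-70],[0,0,0],28],[[0,0,-90],[0,0,0],28],[[0,0,-105],[0,0,0],28],[[-20,-20,-110],[0,0,0],28],[[-40,-40,-110],[0,0,0],28],[[-60,-60,-110],[0,0,0],28],[[-65,-65,-110],[0,0,0],28]]' 10
python3 - <<'E'
from h import *
c=cam('side'); t=cam('top')
im=np.hstack([cv2.resize(c['frame'][190:320,170:300,::-1],(400,400),interpolation=cv2.INTER_CUBIC),cv2.resize(t['frame'][165:275,260:370,::-1],(400,400),interpolation=cv2.INTER_CUBIC)])
cv2.imwrite('pics/both5.png',im); print(env.read_state()['t'],env.read_state()['force'])
E
```

```text
t: 39.35
tcp_pos: [0.511, -0.0147, 0.1095]
eef_rot: [3.141, 0.0, -0.839]
force: [-0.5, -0.7, 0.1]
finger_gap: 0.0283
gripper_force: 0.0
t: 40.18
tcp_pos: [0.5159, 0.0799, 0.219]
eef_rot: [-3.141, 0.0, -0.837]
force: [-0.5, 0.9, -0.1]
finger_gap: 0.028
gripper_force: 0.0
40.2833 [-0.04571667 -0.15948696 -0.04165187]
```

View pics/both5.png

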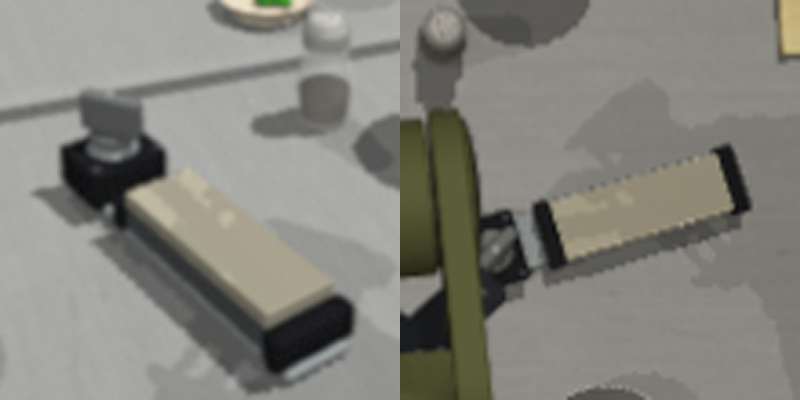

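The picture shows the stone flat and square between end stop (735,178) and jaw (550,233). The jaw is closed on the stone, the wing is turned, the shaker is in place and the gripper is clear.

```bash
python3 -c "
from station import env; print(env.hand_in())"
```

```text
the job is handed in; nothing more can be done
None
```

The stone is lying flat and clamped in the holder, the knob was stopped after what the torque shows as one click, the shaker and dish were not disturbed, and the job was handed in at about 40 s with the gripper clear; no verdict came back.

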